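# Clear the funnel and stopper the flask

### The job

Filling is finished: lift the white funnel out of the amber flask and set it, stem down and fully seated, in the hole of the wooden funnel stand. Then take from the blue tray the one stopper that fits the flask's neck and set it fully home, its shoulder down on the rim, without dropping either piece. Leave the flask standing where it is, the other two stoppers in their places, and everything else on the bench undisturbed.

Things in the scene. Friction and masses are not known exactly. Their poses are not given: they have to be found in the camera images.
- flask_rim (a point): Amber glass conical flask, loose, about 0.5 kg, black weight ring round its foot: 104 mm across the base, 150 mm high. Point: centre of the neck's mouth, level with the rim, 150 mm above the bench; z up along the neck. The round bore is 34 mm across, straight for 45 mm down; neck 42 mm across outside, 47 mm bead at the rim.
- funnel_center (a point): White plastic funnel, 60 g, 79 mm high; from below: stem 18 mm across, 30 long; cone widening over 25 mm of height; upright collar 60 mm across outside, 24 tall, wall 2.5. Starts in the flask's neck, cone on the rim. Point: on its axis, half-way up; z up along the axis. Grip across the collar, its middle 27.5 mm above the point. Seated in neck or stand, the point is within 2 mm of the hole's edge level.
- stand_hole (a point): Wooden funnel stand, fixed: square board 110 by 110 mm, 14 mm thick, top 75 mm above the bench, four corner legs, one 36 mm round hole right through its middle, free space below. Point: centre of the hole, level with the board's top; z up.
- stopper_a_center (a point): The smallest green plastic stopper, 48 mm high, upright on its narrow end in the tray. From below: tapered plug 20 mm long, 18 mm across at foot, 22 at top; shoulder disc 29 across, 4 thick; upright round grip knob 18 across, 24 tall. Point: on its axis, half-way up; z up to the knob. Shoulder's underside 4 mm below the point, knob's middle 12 above it. Falls into the flask. 20 g.
- stopper_b_center (a point): The middle-sized green plastic stopper, 60 mm high, upright on its narrow end in the tray. From below: tapered plug 24 mm long, 26 mm across at foot, 31 at top; shoulder disc 44 across, 4 thick; upright round grip knob 26 across, 32 tall. Point: on its axis, half-way up; z up to the knob. Shoulder's underside 6 mm below the point, knob's middle 14 above it. It fits the flask. 35 g.
- stopper_c_center (a point): The largest green plastic stopper, 66 mm high, upright on its narrow end in the tray. From below: tapered plug 28 mm long, 40 mm across at foot, 45 at top; shoulder disc 58 across, 5 thick; upright round grip knob 34 across, 33 tall. Point: on its axis, half-way up; z up to the knob. Shoulder's underside 5 mm below the point, knob's middle 16.5 above it. Too wide for the flask. 70 g.
- tray: Blue open tray, fixed, 260 by 85 mm, its wall 14 mm high, its floor 4 mm above the bench. Origin at the centre of its underside; x along its length. The three stoppers stand about 80 mm apart along its length, in any order.
- beaker: Empty glass beaker, 68 mm across, 90 mm high; loose, to be left alone. Origin at the centre of its underside.
- wash_bottle: White plastic wash bottle with a red cap and bent red spout, 64 mm across, 185 mm high; loose, to be left alone. Origin at the centre of its underside.
- reagent_bottle: Amber glass reagent bottle with a white cap, 60 mm across, 130 mm high; loose, to be left alone. Origin at the centre of its underside.
- tube_rack: White test-tube rack with glass tubes, 60 by 200 mm, 120 mm high; loose, to be left alone. Origin at the centre of its underside.
- dish: Shallow empty glass dish, 70 mm across, 15 mm high; loose, to be left alone. Origin at the centre of its underside.
There are look-alikes about, which are no part of the job. Leave any purple or red look-alike of the part that bears funnel_center alone. What is shaped like the part that bears stopper_b_center but red or yellow is not meant.

How it is judged:
By the outcome, as a careful person would: the job done as asked, in the order asked, and still so for the second after the job is handed in, with the robot touching nothing.
It also fails if it takes over 59 s, if anything falls off the work surface, if the arm or the gripper's body presses on something with over 40 N, if the wrist force passes 120 N, or if a joint passes its speed limit or range.

### The arm

A 6-joint arm with a two-finger parallel gripper is mounted at the origin on the work surface. World frame = base frame: x ahead of the robot, y to its left, z up, the work surface at z = 0. Lengths are in m, angles in degrees, forces in N, time in s.
With the tool pointing down it reaches from about 0.25 to 0.8 m from the base axis. Payload 8.5 kg.
Tool frame: the origin (TCP) lies at the very end of the fingers, on their centre line; the grasp point (between the pads) lies 19 mm behind it; z points along the fingers, y is the direction in which the jaws open and shut (so a half turn about z gives the same grasp; the last joint's range is limited). The gripper opens to 85 mm and grips with 20 to 120 N. Pads are 22 mm wide; open, the fingers measure 114 mm over their backs; the gripper's body (76 mm by 85 mm) begins 54 mm behind the grasp point. The pads swing forward as they close: fully open they stand 13 mm farther back than shut.
Start: joints at [70.13, 13.648, -0.773, 75.585, 0, 90], TCP at [0.178, 0.494, 0.231] pointing down, gripper open.
Joint ranges: [-152.45, 152.45], [-59.26, 108.67], [-65.41, 83.53], [-104.44, 129.93], [-82.83, 76.93], [-180, 180]. Speed limits (degrees/s): [127.2, 127.2, 159.86, 180, 180, 180].

### API

Orientations are given as a 3x3 rotation matrix whose columns are the frame's x, y, z axes.
In Python, from cell import arm gives the robot as it stands. The module is installed in compiled form; this text tells all that it offers.
- The arm moves only by the tool jog_arm, never from a script. Its argument "increments" is a list of rows, each a list of 2 entries, a list of its own where there are three numbers: the shift along the tool's x, y, z in m, then the turn about the tool's z in rad. A call has 1 to 12 rows; each row shifts and turns the commanded pose from where the row before left it, along the tool's axes as they then stand; what a row does not reach is not made up. A row lasts 1/12 s, in which the tool goes at most 41.7 mm and 7.16 degrees, less where a joint would pass 70% of its speed; a pose out of reach is approached as far as the arm can. A call is refused whole if a number of a shift passes 0.0417 or a number of a turn 0.125, either way. A call with a gripper value outside its range is refused whole. "grip" is the opening in per cent of the stroke, from 0 (shut) to 100 (fully open), set as the call begins (left out, the last holds). The fingers move at their own pace and stop on an object; the grip force is fixed at half the most. Time passes only in rows, so rows that do not move let the fingers close. It gives the time, the measured TCP pose, the force and the opening at its end, in the units of the state.
- arm.observe(): the state, without advancing time (a new reading comes with each control period).
- arm.snapshot(name): name is "scene" or "top" or "wrist"; returns a dict with "frame" (384x512x3 uint8, blue, green, red), "depth" (384x512 float32, m along the optical axis (not along the pixel's ray), 0 where there is no reading), "fx", "fy", "cx", "cy" (pixels), "position" and "rotation" of the camera in the world; the wrist camera has in their place "mount" (4x4, takes a point from camera to tool coordinates, whose origin is the TCP and whose axes are the flange's). Camera axes: x right, y down, z forward; pixel columns grow to the right and rows downward; lengths in m; the calibration is good to about 2 mm. A picture is of the moment at which its call begins: read the wrist's pose just before it.
- arm.sign_off(): hands the job in, once; it reports no verdict.
Trained networks look in a picture, given as the dict that the camera call returned (one of the last four; its "shot" number tells which), for a name from the list of things; names that differ only in an ending like _2 or _b are one class to them, and where a whole thing is asked for, a point or a joint stands for the part that bears it (a point fixed in the world has none). Each returns a list of dicts, best first, with "score" (0 to 1); they miss things now and then, are a little off and sometimes report something else, mostly with a low value. They report only what shows in the picture. A call takes as long as a camera call. They do not tell look-alikes from the thing itself.
- arm.find_in(picture, query): "uv" ([column, row] in pixels, amid what is visible of it).
- arm.place_of(picture, query): "uv" ([column, row] in pixels: a listed point, or the origin of a listed thing).
The state is a dict: "time_s": time; "joint_pos": joint angles; "joint_velocities": joint speeds; "effort": joint torques, N m; "tool_pos": TCP position; "ee_rot": TCP orientation; "ft_force": force on the tool from outside, world axes, zero at the start; "ft_torque": the same for the moment, N m; "opening": finger opening in m.
Only numpy, scipy, OpenCV 4.12 (cv2) and the standard library are available. Lean on these libraries where they do the work, as an engineer would, in place of code of your own. Each camera call takes 0.05 s, during which the arm holds its last target. There are 200 camera calls.

## Working session

There is one attempt and no reset: what is moved stays moved. The work goes in short steps, Python scripts to look and compute and a tool call to move; the robot and the scene stay as the last step left them, time stands still between calls to the robot, and variables do not carry over. Pictures are saved under pics/ and viewed, about 8 in all and at most 12, crops included, and the job is handed in when it is done.

Besides the shell and the picture viewer there is one more tool, called after "Call:" as a command line: name --argument value ..., lists and objects as JSON in quotes. jog_arm: Moves the arm, as the interface text tells. Its arguments: {"type":"object","properties":{"increments":{"type":"array"},"grip":{"type":"number"}},"required":["increments"]}

```bash
mkdir -p pics; cat > h.py <<'E'
import numpy as np, cv2
from cell import arm
def cam(p,s=None):
    if "mount" in p:
        s=s or arm.observe(); T=np.eye(4);T[:3,:3]=s["ee_rot"];T[:3,3]=s["tool_pos"]
        T=T@np.array(p["mount"]); return T[:3,:3],T[:3,3]
    return np.array(p["rotation"]),np.array(p["position"])
def ray(p,uv,z,s=None):
    R,o=cam(p,s); d=R@np.array([(uv[0]-p["cx"])/p["fx"],(uv[1]-p["cy"])/p["fy"],1]); return o+d*(z-o[2])/d[2]
def cloud(p,s=None):
    R,o=cam(p,s); D=p["depth"]; v,u=np.mgrid[:D.shape[0],:D.shape[1]]
    P=np.stack([(u-p["cx"])/p["fx"]*D,(v-p["cy"])/p["fy"]*D,D],-1)@R.T+o
    P[D==0]=np.nan; return P
E
python3 - <<'E'
from h import *
np.set_printoptions(precision=4,suppress=True)
s=arm.observe(); print(s["time_s"],s["ee_rot"],s["opening"])
Z=dict(flask_rim=.15,funnel_center=.15,stand_hole=.075,stopper_a_center=.028,stopper_b_center=.034,stopper_c_center=.037,tray=0,beaker=0,wash_bottle=0,reagent_bottle=0,tube_rack=0,dish=0)
ims=[]
for n in("top","scene"):
    p=arm.snapshot(n); print(n,p["position"],p["fx"])
    im=p["frame"].copy()
    for q,z in Z.items():
        if n=="scene" and q in("beaker","dish","tube_rack","wash_bottle","reagent_bottle"):continue
        for d in arm.place_of(p,q)[:3]:
            print(q,np.round(d["uv"]),round(d["score"],2),ray(p,d["uv"],z)[:2])
    cv2.imwrite(f"pics/{n}0.png",cv2.resize(im,(800,600),interpolation=cv2.INTER_CUBIC))
    np.savez(f"{n}0.npz",P=cloud(p),im=im)
E
```

```text
0.0 [[-0.9405  0.3399 -0.0005]
 [ 0.3399  0.9405 -0.0013]
 [ 0.     -0.0014 -1.    ]] 0.0855584784853104
top [ 0.4708 -0.0193  0.9381] 370.53633658665285
flask_rim [151. 213.] 0.71 [0.5136 0.2167]
funnel_center [398. 237.] 0.96 [ 0.46   -0.3068]
funnel_center [353. 211.] 0.7 [ 0.5153 -0.2124]
funnel_center [314. 158.] 0.57 [ 0.6298 -0.1321]
stand_hole [151. 214.] 0.73 [0.5144 0.2379]
stopper_a_center [262. 157.] 0.54 [ 0.6576 -0.0201]
stopper_b_center [218. 194.] 0.81 [0.5655 0.0885]
stopper_b_center [272. 276.] 0.72 [ 0.3661 -0.0431]
stopper_b_center [272. 225.] 0.69 [ 0.4892 -0.0433]
stopper_c_center [350. 129.] 0.23 [ 0.7243 -0.2398]
tray [265. 195.] 0.59 [ 0.5655 -0.0274]
beaker [189. 128.] 0.63 [0.7425 0.1688]
wash_bottle [348. 130.] 0.62 [ 0.7345 -0.244 ]
reagent_bottle [150. 133.] 0.82 [0.7286 0.2699]
tube_rack [265. 112.] 0.58 [ 0.783  -0.0308]
dish [194. 271.] 0.56 [0.3755 0.1497]
scene [ 1.2306 -0.1954  0.8772] 466.2828594802656
flask_rim [146. 172.] 0.92 [ 0.5174 -0.2133]
funnel_center [148. 170.] 0.68 [ 0.5117 -0.2082]
funnel_center [ 98. 199.] 0.66 [ 0.5617 -0.319 ]
funnel_center [196. 246.] 0.55 [ 0.7332 -0.1561]
stand_hole [332. 149.] 0.82 [0.5111 0.2293]
stand_hole [343. 250.] 0.29 [0.784  0.1313]
stopper_a_center [256. 232.] 0.7 [ 0.6573 -0.0131]
stopper_a_center [147. 174.] 0.57 [ 0.4062 -0.2151]
stopper_b_center [213. 148.] 0.8 [ 0.3754 -0.0376]
stopper_b_center [286. 194.] 0.78 [0.5774 0.0879]
stopper_b_center [224. 184.] 0.56 [ 0.5005 -0.0448]
stopper_c_center [243. 205.] 0.96 [ 0.5809 -0.0192]
tray [239. 215.] 0.9 [ 0.5784 -0.031 ]
```

View pics/top0.png

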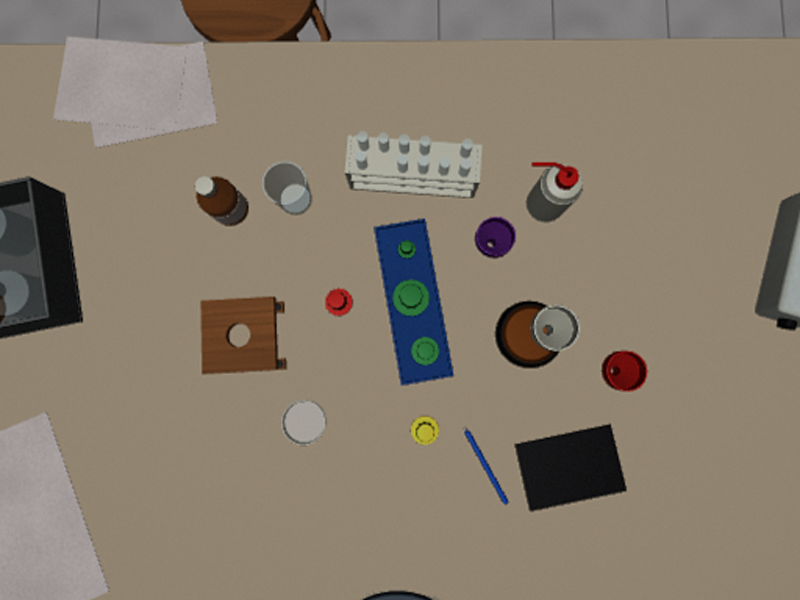

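View pics/scene0.png

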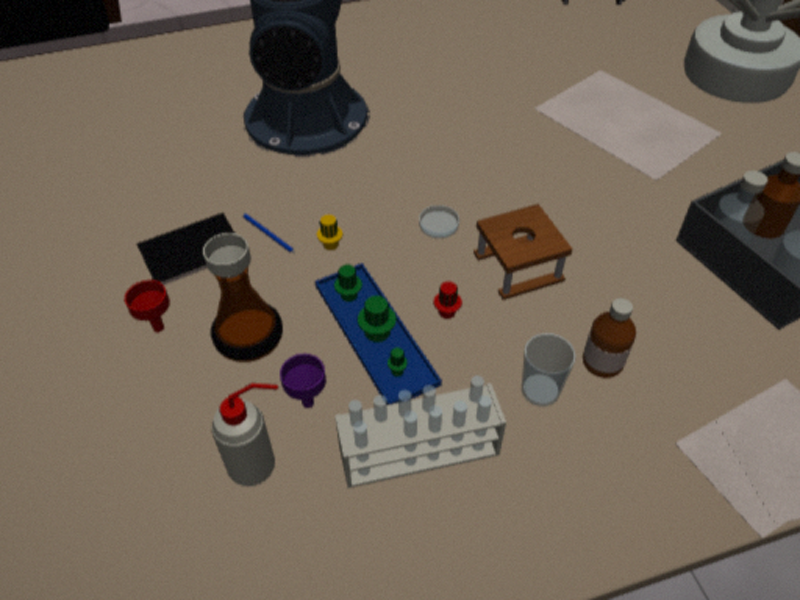

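The green middle stopper is at about (425,350) in the top picture, the white funnel at (555,328) and the stand hole at (239,335). The red and yellow stoppers and the purple and red funnels are look-alikes. Next I refine these positions with depth.

```bash
python3 - <<'E'
from h import *
np.set_printoptions(precision=4,suppress=True)
def sel(P,im,c,r,z0,z1): 
    return (np.hypot(P[...,0]-c[0],P[...,1]-c[1])<r)&(P[...,2]>z0)&(P[...,2]<z1)
for n in("top","scene"):
    f=np.load(n+"0.npz");P,im=f["P"],f["im"]
    hsv=cv2.cvtColor(im,cv2.COLOR_BGR2HSV); g=(abs(hsv[...,0].astype(int)-60)<20)&(hsv[...,1]>100)
    m=sel(P,im,(.515,-.212),.06,.17,.21); Q=P[m]; print(n,"collar",len(Q),Q[:,:2].min(0),Q[:,:2].max(0),np.percentile(Q[:,2],[5,50,95]))
    T=Q[Q[:,2]>.183]
    if len(T)>5:
        (c,r)=cv2.minEnclosingCircle(T[:,:2].astype(np.float32)*1000);print(" rim circle",c,r,len(T))
    for nm,c0,h in(("b",(.495,-.044),.064),("c",(.58,-.02),.070),("a",(.657,-.017),.052)):
        m=sel(P,im,c0,.035,h-.006,h+.006)&g;Q=P[m];
        c,r=cv2.minEnclosingCircle(Q[:,:2].astype(np.float32)*1000); print(nm,len(Q),Q.mean(0),c,r)
    m=sel(P,im,(.513,.235),.1,.069,.081);Q=P[m]
    c,sz,a=cv2.minAreaRect(Q[:,:2].astype(np.float32)*1000);print("stand",c,sz,a,np.median(Q[:,2]))
    m=sel(P,im,(.513,.235),.03,-.02,.05);Q=P[m]; 
    if len(Q): print("hole see-through",len(Q))
    if n=="top":
        b=sel(P,im,(.513,.235),.1,.069,.081).astype(np.uint8)
        cs,_=cv2.findContours(1-b,cv2.RETR_LIST,cv2.CHAIN_APPROX_NONE)
        for k in cs:
            if 15<len(k)<150:
                c,r=cv2.minEnclosingCircle(k);print("holepx",c,r)
E
```

```text
top collar 240 [ 0.4865 -0.239 ] [ 0.5453 -0.1793] [0.1718 0.187  0.1907]
 rim circle (515.9451293945312, -209.50502014160156) 30.303308486938477 149
b 96 [ 0.4902 -0.0429  0.0635] (490.2944641113281, -42.45262145996094) 13.021583557128906
c 163 [ 0.573  -0.0217  0.0694] (573.0574951171875, -21.701412200927734) 17.776412963867188
a 46 [ 0.651  -0.0154  0.0509] (651.20703125, -14.953661918640137) 9.701828956604004
stand (514.44287109375, 237.0493621826172) (110.1281967163086, 111.05715942382812) 3.037013530731201 0.0747159211823809
hole see-through 109
holepx (152.0, 214.17857360839844) 7.45207405090332
scene collar 436 [ 0.4849 -0.2401] [ 0.5473 -0.1811] [0.1713 0.1818 0.1905]
 rim circle (516.0264282226562, -210.5009765625) 31.134910583496094 198
b 74 [ 0.4934 -0.0456  0.063 ] (493.5087890625, -45.146873474121094) 12.420093536376953
c 138 [ 0.5765 -0.0242  0.069 ] (576.1553344726562, -24.482561111450195) 16.842178344726562
a 46 [ 0.6547 -0.0176  0.0508] (654.58349609375, -17.664426803588867) 8.570610046386719
stand (513.8934326171875, 235.38485717773438) (114.37613677978516, 113.49920654296875) 3.046538829803467 0.07472118703953601
hole see-through 108
```

Call:
jog_arm --increments '[[[0,0,-0.004],0.1224],[[0,0,-0.004],0.1224],[[0,0,-0.004],0.1224],[[0,0,-0.004],0.1224],[[0,0,-0.004],0.1224],[[0,0,-0.004],0.1224],[[0,0,-0.004],0.1224],[[0,0,-0.004],0.1224],[[0,0,-0.004],0.1224],[[0,0,-0.004],0.1224]]'

```text
time_s: 1.88
tool_pos: [0.1784, 0.4937, 0.2715]
ee_rot: [[0.006, 1.0, -0.0], [1.0, -0.006, -0.0], [-0.0, -0.0, -1.0]]
ft_force: [0.4, 0.7, -0.6]
opening: 0.0855
```

Call:
jog_arm --increments '[[[-0.029,0.014,0],0],[[-0.029,0.014,0],0],[[-0.029,0.014,0],0],[[-0.029,0.014,0],0],[[-0.029,0.014,0],0],[[-0.029,0.014,0],0],[[-0.029,0.014,0],0],[[-0.029,0.014,0],0],[[-0.029,0.014,0],0],[[-0.029,0.014,0],0],[[-0.029,0.014,0],0],[[-0.029,0.014,0],0]]'

```text
time_s: 2.88
tool_pos: [0.3468, 0.1442, 0.2715]
ee_rot: [[-0.0, 1.0, 0.001], [1.0, 0.0, 0.0], [0.0, 0.001, -1.0]]
ft_force: [1.5, 1.5, -0.4]
opening: 0.0852
```

Call:
jog_arm --increments '[[[-0.029,0.014,0],0],[[-0.029,0.014,0],0],[[-0.029,0.014,0],0],[[-0.029,0.014,0],0],[[-0.029,0.014,0],0],[[-0.029,0.014,0],0],[[-0.029,0.014,0],0],[[-0.029,0.014,0],0],[[-0.029,0.014,0],0],[[-0.029,0.014,0],0],[[-0.029,0.014,0],0],[[0,0,0],0]]'

```text
time_s: 3.88
tool_pos: [0.5024, -0.1776, 0.2704]
ee_rot: [[0.003, 1.0, 0.0], [1.0, -0.003, -0.001], [-0.001, 0.0, -1.0]]
ft_force: [-0.8, -0.3, -1.2]
opening: 0.0853
```

```bash
cat > w.py <<'E'
from h import *
import sys
np.set_printoptions(precision=4,suppress=True)
s=arm.observe(); p=arm.snapshot("wrist"); P=cloud(p,s); print(s["time_s"],s["tool_pos"],s["opening"],s["ft_force"])
np.savez(sys.argv[1]+".npz",P=P,im=p["frame"]); cv2.imwrite(f"pics/{sys.argv[1]}.png",p["frame"])
for q,z in [a.split("=") for a in sys.argv[2:]]:
    for d in arm.place_of(p,q)[:2]: print(q,np.round(d["uv"],1),round(d["score"],2),ray(p,d["uv"],float(z),s)[:2])
E
python3 w.py w1 funnel_center=.15
python3 - <<'E'
from h import *
P=np.load("w1.npz")["P"]
m=(np.hypot(P[...,0]-.516,P[...,1]+.21)<.045)&(P[...,2]>.183)&(P[...,2]<.2);Q=P[m]
print(len(Q),np.nanmin(Q,0),np.nanmax(Q,0)); 
if len(Q): print(cv2.minEnclosingCircle(Q[:,:2].astype(np.float32)*1000))
E
```

```text
3.8833 [ 0.5024 -0.1776  0.2704] 0.08532795776131252 [-0.7879 -0.3104 -1.1594]
funnel_center [228.3 268. ] 0.64 [ 0.472  -0.2729]
funnel_center [371.5 147.7] 0.58 [ 0.6159 -0.1399]
825 [ 0.48734623 -0.24202131  0.18300428] [ 0.54664227 -0.18252402  0.19182431]
((517.0330200195312, -212.39381408691406), 30.151416778564453)
```

View pics/w1.png

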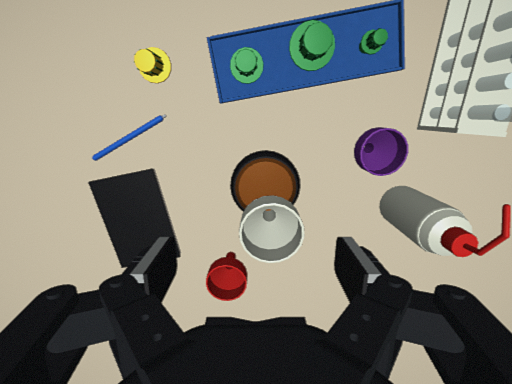

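Call:
jog_arm --increments '[[[-0.012,0.005,0.008],0],[[-0.012,0.005,0.014],0],[[-0.01,0.004,0.014],0],[[0,0,0.014],0],[[0,0,0],0],[[0,0,0],0]]'

```text
time_s: 4.48
tool_pos: [0.5138, -0.2066, 0.2209]
ee_rot: [[-0.001, 1.0, -0.001], [1.0, 0.001, 0.001], [0.001, -0.001, -1.0]]
ft_force: [-0.8, 0.3, -0.4]
opening: 0.0851
```

```bash
python3 w.py w2
python3 - <<'E'
from h import *
P=np.load("w2.npz")["P"]
m=(np.hypot(P[...,0]-.5165,P[...,1]+.212)<.037)&(P[...,2]>.183)&(P[...,2]<.2);Q=P[m]
print(len(Q),np.nanmin(Q,0),np.nanmax(Q,0)); 
if len(Q): print(cv2.minEnclosingCircle(Q[:,:2].astype(np.float32)*1000))
E
```

```text
4.4833 [ 0.5138 -0.2066  0.2209] 0.08507268503111719 [-0.8496  0.3066 -0.3747]
1338 [ 0.48741522 -0.24254204  0.18300405] [ 0.54660076 -0.18252183  0.19187352]
((516.6235961914062, -212.78346252441406), 30.342573165893555)
```

Call:
jog_arm --increments '[[[-0.003,0.0015,0],0],[[-0.003,0.0015,0.005],0],[[0,0,0.012],0],[[0,0,0.012],0],[[0,0,0.012],0],[[0,0,0.012],0],[[0,0,0.01],0],[[0,0,0.006],0],[[0,0,0],0],[[0,0,0],0]]'

```text
time_s: 5.37
tool_pos: [0.5175, -0.2134, 0.1525]
ee_rot: [[-0.0, 1.0, -0.0], [1.0, 0.0, -0.0], [-0.0, -0.0, -1.0]]
ft_force: [-0.1, -0.1, 0.6]
opening: 0.0851
```

Call:
jog_arm --increments '[[[0,0,0],0],[[0,0,0],0],[[0,0,0],0],[[0,0,0],0],[[0,0,0],0],[[0,0,0],0],[[0,0,0],0],[[0,0,0],0],[[0,0,0],0]]' --grip 0

```text
time_s: 6.12
tool_pos: [0.5175, -0.2135, 0.1532]
ee_rot: [[0.0, 1.0, 0.001], [1.0, -0.0, -0.001], [-0.001, 0.001, -1.0]]
ft_force: [-2.7, 0.5, 5.9]
opening: 0.0591
```

Call:
jog_arm --increments '[[[0,0,-0.003],0],[[0,0,-0.006],0],[[0,0,-0.01],0],[[0,0,-0.012],0],[[0,0,-0.012],0],[[0,0,-0.012],0],[[0,0,-0.012],0],[[0,0,-0.008],0],[[0,0,0],0]]'

```text
time_s: 6.87
tool_pos: [0.5184, -0.2136, 0.2297]
ee_rot: [[-0.0, 1.0, 0.003], [1.0, 0.0, -0.001], [-0.001, 0.003, -1.0]]
ft_force: [0.2, 0.7, -1.2]
opening: 0.0591
```

```bash
python3 - <<'E'
from h import *
np.set_printoptions(precision=4,suppress=True)
a=arm.snapshot("scene"); b=arm.snapshot("top"); s=arm.observe(); w=arm.snapshot("wrist")
np.savez("flask.npz",P=cloud(b),im=b["frame"],S=cloud(a),si=a["frame"])
for p in(a,b):
    for d in arm.place_of(p,"flask_rim")[:2]: print(d["score"],ray(p,d["uv"],.15))
cv2.imwrite("pics/g1.png",np.hstack([cv2.resize(a["frame"][60:280,60:360],(400,293)),cv2.resize(w["frame"],(400,293))]))
E
```

```text
0.87 [ 0.5135 -0.2083  0.15  ]
0.57 [ 0.5134 -0.2137  0.15  ]
```

View pics/g1.png

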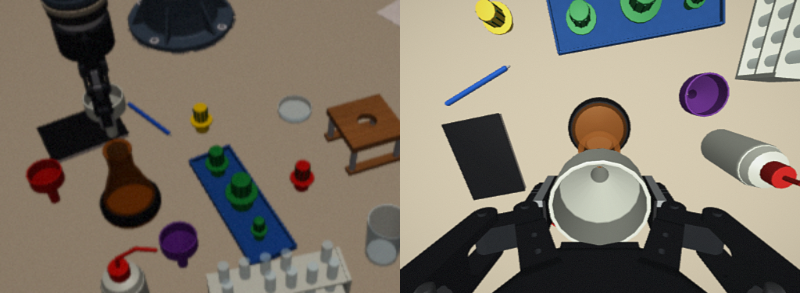

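Call:
jog_arm --increments '[[[0.01,0,0],0],[[0.025,0,0],0],[[0.033,0,0],0],[[0.035,0,0],0],[[0.035,0,0],0],[[0.035,0,0],0],[[0.035,0,0],0],[[0.035,0,0],0],[[0.035,0,0],0],[[0.033,0,0],0],[[0.025,0,0],0],[[0.015,0,0],0]]'

```text
time_s: 8.12
tool_pos: [0.5166, 0.1409, 0.2269]
ee_rot: [[-0.002, 1.0, -0.001], [1.0, 0.002, 0.0], [0.0, -0.001, -1.0]]
ft_force: [0.9, -0.1, -1.3]
opening: 0.0592
```

Call:
jog_arm --increments '[[[0,0,0],0],[[0,0,0],0],[[0,0,0],0]]'

```text
time_s: 8.37
tool_pos: [0.517, 0.1375, 0.227]
ee_rot: [[-0.0, 1.0, -0.001], [1.0, 0.0, -0.0], [-0.0, -0.001, -1.0]]
ft_force: [-0.3, 0.4, -0.5]
opening: 0.059
```

```bash
python3 w.py w3 stand_hole=.075
python3 - <<'E'
from h import *
np.set_printoptions(precision=4,suppress=True)
f=np.load("w3.npz");P=f["P"]
b=(np.hypot(P[...,0]-.514,P[...,1]-.237)<.09)&(abs(P[...,2]-.075)<.008);Q=P[b]
print(len(Q),np.median(Q[:,2]),cv2.minAreaRect(Q[:,:2].astype(np.float32)*1000))
cs,_=cv2.findContours((~b).astype(np.uint8),cv2.RETR_LIST,cv2.CHAIN_APPROX_NONE)
for k in cs:
    if 30<len(k)<400: print("hole px",len(k),cv2.fitEllipse(k))
# hole in metric: edge points
bb=b.astype(np.uint8); er=cv2.dilate((~b).astype(np.uint8),np.ones((3,3)))&bb
E_=P[er>0]; E_=E_[np.hypot(E_[:,0]-.514,E_[:,1]-.237)<.026]; print(len(E_))
if len(E_)>10:
    A=np.c_[2*E_[:,:2],np.ones(len(E_))];x=np.linalg.lstsq(A,(E_[:,:2]**2).sum(1),rcond=None)[0];print("fit",x[:2],np.sqrt(x[2]+x[:2]@x[:2]),E_[:,:2].min(0),E_[:,:2].max(0))
# flask rim from top/scene now
for n in("top","scene"):
    p=arm.snapshot(n);C=cloud(p)
    for d in arm.place_of(p,"flask_rim")[:2]: print(n,round(d["score"],2),ray(p,d["uv"],.15))
    m=(np.hypot(C[...,0]-.5165,C[...,1]+.2126)<.04)&(C[...,2]>.142)&(C[...,2]<.158);Q=C[m]
    print(len(Q)); 
    if len(Q)>5: print(cv2.minEnclosingCircle(Q[:,:2].astype(np.float32)*1000),Q[:,2].max())
E
```

```text
8.3667 [0.517  0.1375 0.227 ] 0.05902742516012685 [-0.2586  0.3896 -0.5279]
stand_hole [257.6  87.9] 0.95 [0.5191 0.233 ]
11308 0.07506659302831434 ((515.2538452148438, 233.78765869140625), (110.02531433105469, 110.33091735839844), 3.166022539138794)
hole px 98 ((253.96669006347656, 87.55226135253906), (32.78362274169922, 35.31890869140625), 179.5259552001953)
176
fit [0.5153 0.2349] 0.01945422013600928 [0.4975 0.2153] [0.5392 0.2602]
top 0.91 [ 0.5196 -0.2077  0.15  ]
209
((515.64404296875, -209.25537109375), 23.712779998779297) 0.15281400138306223
scene 0.75 [ 0.5193 -0.2082  0.15  ]
scene 0.31 [ 0.8583 -0.0533  0.15  ]
211
((516.5093383789062, -211.5762176513672), 24.26802635192871) 0.15319489007086884
```

View pics/w3.png

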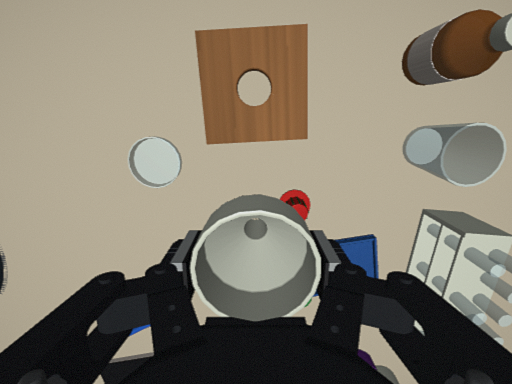

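```bash
python3 - <<'E'
from h import *
P=np.load("w3.npz")["P"]
m=(np.hypot(P[...,0]-.517,P[...,1]-.1375)<.04)&(P[...,2]>.257)&(P[...,2]<.275);Q=P[m]
print(len(Q),np.percentile(Q[:,2],[5,50,95]),cv2.minEnclosingCircle(Q[:,:2].astype(np.float32)*1000),Q.min(0),Q.max(0))
E
```

```text
4513 [0.25778204 0.26280633 0.26999038] ((517.0081176757812, 142.84506225585938), 39.60286331176758) [0.47740564 0.11018299 0.25700189] [0.55661059 0.16855452 0.27497422]
```

Call:
jog_arm --increments '[[[0.01,-0.001,0],0],[[0.02,-0.001,0],0],[[0.025,0,0],0],[[0.02,0,0],0],[[0.013,0,0],0],[[0.007,0,0.005],0],[[0,0,0.012],0],[[0,0,0.012],0],[[0,0,0.012],0],[[0,0,0.012],0],[[0,0,0],0],[[0,0,0],0]]'

```text
time_s: 9.67
tool_pos: [0.515, 0.2322, 0.1738]
ee_rot: [[0.0, 1.0, -0.001], [1.0, -0.0, -0.001], [-0.001, -0.001, -1.0]]
ft_force: [0.7, -0.4, -0.5]
opening: 0.0589
```

```bash
python3 w.py w4
python3 - <<'E'
from h import *
f=np.load("w4.npz");P=f["P"]
b=(np.hypot(P[...,0]-.514,P[...,1]-.237)<.09)&(abs(P[...,2]-.075)<.008);Q=P[b]
print(len(Q),np.percentile(Q[:,2],[5,50,95]),Q.min(0),Q.max(0))
E
```

```text
9.6667 [0.515  0.2322 0.1738] 0.058911719884672656 [ 0.7229 -0.3847 -0.4565]
8410 [0.07399135 0.07513339 0.07624057] [0.45763261 0.19299746 0.06705079] [0.57220592 0.29167022 0.07757282]
```

Call:
jog_arm --increments '[[[0,0,0.01],0],[[0,0,0.014],0],[[0,0,0.014],0],[[0,0,0.014],0],[[0,0,0.014],0],[[0,0,0.012],0],[[0,0,0.008],0],[[0,0,0.004],0],[[0,0,0],0],[[0,0,0],0]]'

```text
time_s: 10.55
tool_pos: [0.5157, 0.2328, 0.0847]
ee_rot: [[0.0, 1.0, 0.0], [1.0, -0.0, 0.0], [0.0, 0.0, -1.0]]
ft_force: [0.1, -0.1, -1.7]
opening: 0.0592
```

Call:
jog_arm --increments '[[[0,0,0.002],0],[[0,0,0.001],0],[[0,0,0.001],0],[[0,0,0],0]]'

```text
time_s: 10.88
tool_pos: [0.5155, 0.2327, 0.0804]
ee_rot: [[0.0, 1.0, 0.0], [1.0, -0.0, -0.0], [-0.0, 0.0, -1.0]]
ft_force: [-0.5, 0.1, -1.2]
opening: 0.0589
```

Call:
jog_arm --increments '[[[0,0,0.001],0],[[0,0,0.001],0],[[0,0,0],0]]'

```text
time_s: 11.13
tool_pos: [0.5153, 0.2327, 0.0781]
ee_rot: [[-0.0, 1.0, -0.0], [1.0, 0.0, -0.0], [-0.0, -0.0, -1.0]]
ft_force: [0.1, 0.6, -0.7]
opening: 0.0592
```

Call:
jog_arm --increments '[[[0,0,0.001],0],[[0,0,0],0]]'

```text
time_s: 11.3
tool_pos: [0.5155, 0.2328, 0.0774]
ee_rot: [[-0.0, 1.0, 0.0], [1.0, 0.0, 0.0], [0.0, 0.0, -1.0]]
ft_force: [-1.2, 0.4, 1.6]
opening: 0.0591
```

Call:
jog_arm --increments '[[[0,0,0.001],0],[[0,0,0],0]]'

```text
time_s: 11.47
tool_pos: [0.5156, 0.2329, 0.077]
ee_rot: [[-0.0, 1.0, 0.001], [1.0, 0.0, 0.001], [0.001, 0.001, -1.0]]
ft_force: [-2.5, -0.2, 6.7]
opening: 0.0591
```

Call:
jog_arm --increments '[[[0,0,0.001],0],[[0,0,0],0]]'

```text
time_s: 11.63
tool_pos: [0.5156, 0.233, 0.0768]
ee_rot: [[-0.0, 1.0, 0.001], [1.0, 0.0, 0.001], [0.001, 0.001, -1.0]]
ft_force: [-5.6, -1.0, 14.3]
opening: 0.0592
```

Call:
jog_arm --increments '[[[0,0,-0.0015],0],[[0,0,0],0]]'

```text
time_s: 11.8
tool_pos: [0.5156, 0.2329, 0.0773]
ee_rot: [[-0.0, 1.0, 0.001], [1.0, 0.0, 0.0], [0.0, 0.001, -1.0]]
ft_force: [-1.6, 0.3, 3.8]
opening: 0.0595
```

Call:
jog_arm --increments '[[[0,0,0],0],[[0,0,0],0],[[0,0,0],0],[[0,0,0],0],[[0,0,0],0],[[0,0,0],0],[[0,0,-0.005],0],[[0,0,-0.01],0],[[0,0,-0.02],0],[[0,0,-0.03],0],[[0,0,-0.03],0],[[0,0,-0.03],0]]' --grip 100

```text
time_s: 12.8
tool_pos: [0.5152, 0.2326, 0.2041]
ee_rot: [[-0.0, 1.0, 0.0], [1.0, 0.0, 0.0], [0.0, 0.0, -1.0]]
ft_force: [-0.1, -0.1, -0.3]
opening: 0.0852
```

Call:
jog_arm --increments '[[[-0.01,0,0],0],[[-0.025,-0.002,0],0],[[-0.03,-0.003,0],0],[[-0.03,-0.003,0],0],[[-0.03,-0.003,0],0],[[-0.03,-0.003,0],0],[[-0.03,-0.003,0],0],[[-0.03,-0.003,0],0],[[-0.03,-0.003,0],0],[[-0.02,-0.001,0],0],[[-0.01,0,0],0],[[0,0,0],0]]' --grip 50

```text
time_s: 13.8
tool_pos: [0.4915, -0.044, 0.2025]
ee_rot: [[0.003, 1.0, 0.001], [1.0, -0.003, -0.0], [-0.0, 0.001, -1.0]]
ft_force: [0.9, 0.1, 0.2]
opening: 0.0428
```

Call:
jog_arm --increments '[[[0,0,0],0],[[0,0,0],0]]'

```text
time_s: 13.97
tool_pos: [0.4916, -0.0415, 0.202]
ee_rot: [[-0.0, 1.0, 0.0], [1.0, 0.0, 0.0], [0.0, 0.0, -1.0]]
ft_force: [-0.8, 1.1, -0.6]
opening: 0.0427
```

```bash
python3 w.py w5 stopper_b_center=.034
python3 - <<'E'
from h import *
np.set_printoptions(precision=4,suppress=True)
f=np.load("w5.npz");P,im=f["P"],f["im"]
hsv=cv2.cvtColor(im,cv2.COLOR_BGR2HSV); g=(abs(hsv[...,0].astype(int)-60)<20)&(hsv[...,1]>100)
for z0,z1 in((.058,.07),(.026,.036)):
    m=g&(np.hypot(P[...,0]-.4915,P[...,1]+.045)<.035)&(P[...,2]>z0)&(P[...,2]<z1);Q=P[m]
    print(len(Q),Q.mean(0),cv2.minEnclosingCircle(Q[:,:2].astype(np.float32)*1000))
p=arm.snapshot("top");C=cloud(p);np.savez("top5.npz",P=C)
m=(np.hypot(C[...,0]-.5145,C[...,1]-.236)<.045)&(C[...,2]>.105)&(C[...,2]<.13);Q=C[m];print("funnel",len(Q),cv2.minEnclosingCircle(Q[:,:2].astype(np.float32)*1000),np.percentile(Q[:,2],[50,95]))
for i in(0,1):
  for sg in(1,-1):
    c=Q[:,:2].mean(0); k=Q[sg*(Q[:,i]-c[i])>.02]; print(i,sg,len(k),np.percentile(k[:,2],90))
t=p["frame"][170:260,110:200]
cv2.imwrite("pics/c5.png",np.hstack([cv2.resize(im,(400,300)),cv2.resize(t,(300,300),interpolation=cv2.INTER_CUBIC)]))
E
```

```text
13.9667 [ 0.4916 -0.0415  0.202 ] 0.042699589615325446 [-0.8155  1.0542 -0.6207]
stopper_b_center [326.9  52.3] 0.9 [0.5666 0.0905]
stopper_b_center [152.9 182.2] 0.81 [ 0.3691 -0.05  ]
454 [ 0.4913 -0.0456  0.0638] ((491.3282470703125, -46.227455139160156), 13.962723731994629)
436 [ 0.4907 -0.0397  0.0322] ((491.1541442871094, -46.38180160522461), 21.48680305480957)
funnel 140 ((514.1075439453125, 237.22964477539062), 30.06264305114746) [0.1124 0.1154]
0 1 29 0.11542064831665237
0 -1 29 0.11441480106161647
1 1 40 0.11463727500293863
1 -1 42 0.11510452390854664
```

View pics/c5.png

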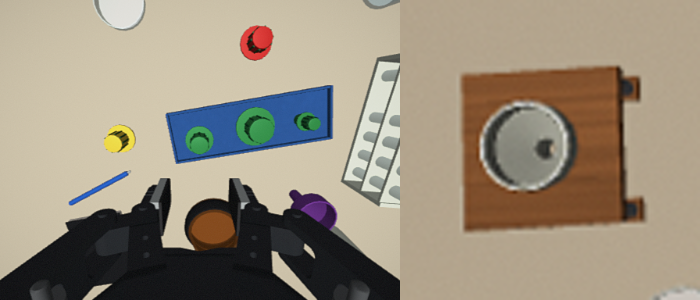

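Call:
jog_arm --increments '[[[-0.0045,0,0],0],[[0,0,0.01],0.1164],[[0,0,0.01],0.1164],[[0,0,0.01],0.1164],[[0,0,0.01],0.1164],[[0,0,0.01],0.1164],[[0,0,0.01],0.1164],[[0,0,0.01],0.1164],[[0,0,0.01],0.1164],[[0,0,0.01],0.1164],[[0,0,0],0],[[0,0,0],0]]'

```text
time_s: 15.12
tool_pos: [0.4911, -0.0466, 0.1116]
ee_rot: [[0.864, 0.503, -0.001], [0.503, -0.864, 0.0], [-0.001, -0.001, -1.0]]
ft_force: [-0.2, -0.9, 0.2]
opening: 0.0428
```

```bash
python3 w.py w6
python3 - <<'E'
from h import *
np.set_printoptions(precision=4,suppress=True)
s=arm.observe();print(s["joint_pos"])
f=np.load("w6.npz");P,im=f["P"],f["im"]
hsv=cv2.cvtColor(im,cv2.COLOR_BGR2HSV); g=(abs(hsv[...,0].astype(int)-60)<20)&(hsv[...,1]>100)
m=g&(np.hypot(P[...,0]-.4915,P[...,1]+.045)<.025)&(P[...,2]>.058)&(P[...,2]<.07);Q=P[m]
c,r=cv2.minEnclosingCircle(Q[:,:2].astype(np.float32)*1000);print(len(Q),c,r)
d=np.array([*c,0])/1000-s["tool_pos"];d[2]=0;print("tool d",np.array(s["ee_rot"]).T@d)
E
```

```text
15.1167 [ 0.4911 -0.0466  0.1116] 0.042810003010253964 [-0.1731 -0.8589  0.1878]
[ -5.4234  14.7474 -17.6093  57.6455  -0.006  144.3425]
909 (491.18597412109375, -46.615631103515625) 14.332439422607422
tool d [-0.0003 -0.0003  0.    ]
```

Call:
jog_arm --increments '[[[0,0,0.008],0],[[0,0,0.014],0],[[0,0,0.014],0],[[0,0,0.014],0],[[0,0,0.012],0],[[0,0,0.01],0],[[0,0,0.005],0],[[0,0,0],0],[[0,0,0],0]]'

```text
time_s: 15.92
tool_pos: [0.4916, -0.0468, 0.035]
ee_rot: [[0.866, 0.5, 0.0], [0.5, -0.866, -0.0], [0.0, 0.0, -1.0]]
ft_force: [0.6, -0.6, 0.0]
opening: 0.0427
```

Call:
jog_arm --increments '[[[0,0,0],0],[[0,0,0],0],[[0,0,0],0],[[0,0,0],0],[[0,0,0],0],[[0,0,0],0],[[0,0,0],0]]' --grip 0

```text
time_s: 16.5
tool_pos: [0.492, -0.0469, 0.0355]
ee_rot: [[0.866, 0.5, 0.001], [0.5, -0.866, -0.0], [0.001, 0.001, -1.0]]
ft_force: [-1.1, -0.3, 6.7]
opening: 0.0243
```

Call:
jog_arm --increments '[[[0,0,-0.004],0],[[0,0,-0.01],0],[[0,0,-0.016],0],[[0,0,-0.02],0],[[0,0,-0.02],0],[[0,0,-0.02],0],[[0,0,-0.02],0],[[0,0,-0.02],0],[[0,0,-0.02],0],[[0,0,-0.018],0],[[0,0,-0.01],0],[[0,0,0],0]]'

```text
time_s: 17.5
tool_pos: [0.4924, -0.0469, 0.2148]
ee_rot: [[0.866, 0.5, 0.003], [0.5, -0.866, -0.0], [0.003, 0.002, -1.0]]
ft_force: [0.0, 0.3, -0.3]
opening: 0.0247
```

```bash
python3 w.py w7
python3 - <<'E'
from h import *
np.set_printoptions(precision=4,suppress=True)
f=np.load("w7.npz");P,im=f["P"],f["im"]
s=arm.observe();c0=s["tool_pos"]
hsv=cv2.cvtColor(im,cv2.COLOR_BGR2HSV); g=(abs(hsv[...,0].astype(int)-60)<20)&(hsv[...,1]>100)
m=g&(np.hypot(P[...,0]-c0[0],P[...,1]-c0[1])<.03)&(P[...,2]>.18);Q=P[m]
print(len(Q),np.percentile(Q[:,2],[2,50,98]),cv2.minEnclosingCircle(Q[:,:2].astype(np.float32)*1000))
m=(np.hypot(P[...,0]-.5165,P[...,1]+.2125)<.04)&(P[...,2]>.143)&(P[...,2]<.157);Q=P[m]
print("rim",len(Q)); 
if len(Q)>5: print(cv2.minEnclosingCircle(Q[:,:2].astype(np.float32)*1000))
a=arm.snapshot("scene")["frame"][40:300,60:360]
cv2.imwrite("pics/c7.png",np.hstack([cv2.resize(a,(400,347)),cv2.resize(im,(400,347))]))
E
```

```text
17.5 [ 0.4924 -0.0469  0.2148] 0.024682759602092357 [ 0.0456  0.2749 -0.2512]
4028 [0.2105 0.2406 0.2445] ((500.607421875, -44.8935546875), 22.87725067138672)
rim 1392
((517.0376586914062, -212.99038696289062), 24.348756790161133)
```

View pics/c7.png

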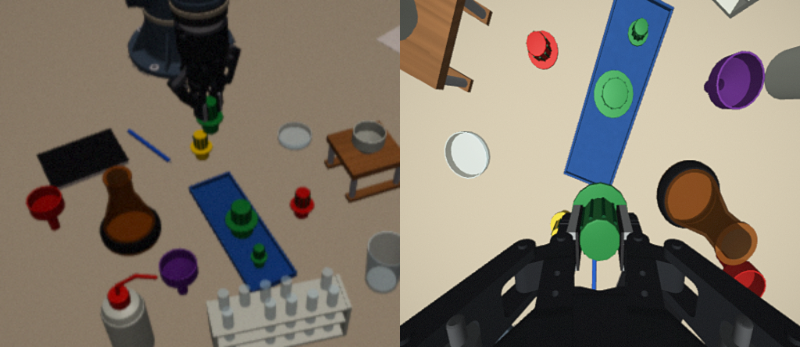

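Call:
jog_arm --increments '[[[-0.003,0.0076,0],0],[[-0.006,0.0152,0],0],[[-0.009,0.0228,0],0],[[-0.009,0.0228,0],0],[[-0.009,0.0228,0],0],[[-0.009,0.0228,0],0],[[-0.008,0.0202,0],0],[[-0.006,0.0152,0],0],[[-0.0027,0.0067,0],0],[[0,0,0],0],[[0,0,0],0],[[0,0,0],0]]'

```text
time_s: 18.6
tool_pos: [0.5156, -0.2121, 0.2124]
ee_rot: [[0.866, 0.5, -0.001], [0.5, -0.866, 0.001], [-0.001, -0.001, -1.0]]
ft_force: [0.2, 1.3, -0.7]
opening: 0.0241
```

```bash
python3 w.py w8
python3 - <<'E'
from h import *
np.set_printoptions(precision=4,suppress=True)
f=np.load("w8.npz");P,im=f["P"],f["im"]
s=arm.observe();c0=s["tool_pos"];R=np.array(s["ee_rot"])
hsv=cv2.cvtColor(im,cv2.COLOR_BGR2HSV); g=(abs(hsv[...,0].astype(int)-60)<20)&(hsv[...,1]>100)
m=g&(np.hypot(P[...,0]-c0[0],P[...,1]-c0[1])<.03)&(P[...,2]>c0[2]+.026)&(P[...,2]<c0[2]+.033);Q=P[m]
c,r=cv2.minEnclosingCircle(Q[:,:2].astype(np.float32)*1000);print("knob",len(Q),c,r)
m=(~g)&(np.hypot(P[...,0]-.5165,P[...,1]+.2125)<.035)&(P[...,2]>.143)&(P[...,2]<.157);Q=P[m]
print("rim",len(Q),Q.min(0),Q.max(0)); 
d=np.array([.517-c[0]/1000,-.213-c[1]/1000,0]);print("tool d",R.T@d)
E
```

```text
18.6 [ 0.5156 -0.2121  0.2124] 0.02413363841545835 [ 0.1549  1.288  -0.7464]
knob 1977 (516.517578125, -213.33670043945312) 14.329699516296387
rim 793 [ 0.4994 -0.2352  0.1432] [ 0.5405 -0.1896  0.1521]
tool d [ 0.0006 -0.0001 -0.    ]
```

Call:
jog_arm --increments '[[[0.0007,0.0003,0.004],0],[[0,0,0.008],0],[[0,0,0.008],0],[[0,0,0.006],0],[[0,0,0.004],0],[[0,0,0.004],0],[[0,0,0.004],0],[[0,0,0.004],0],[[0,0,0],0]]'

```text
time_s: 19.4
tool_pos: [0.5164, -0.2127, 0.17]
ee_rot: [[0.866, 0.5, -0.001], [0.5, -0.866, 0.0], [-0.001, -0.001, -1.0]]
ft_force: [-0.7, 0.1, 0.0]
opening: 0.024
```

Call:
jog_arm --increments '[[[0,0,0.003],0],[[0,0,0.003],0],[[0,0,0.002],0],[[0,0,0.002],0],[[0,0,0.001],0],[[0,0,0],0]]'

```text
time_s: 19.9
tool_pos: [0.5167, -0.2127, 0.1596]
ee_rot: [[0.866, 0.5, -0.0], [0.5, -0.866, 0.0], [-0.0, -0.0, -1.0]]
ft_force: [-0.0, 0.5, 0.4]
opening: 0.0242
```

Call:
jog_arm --increments '[[[0,0,0.001],0],[[0,0,0.0005],0],[[0,0,0],0]]'

```text
time_s: 20.15
tool_pos: [0.5167, -0.2128, 0.1583]
ee_rot: [[0.866, 0.5, -0.0], [0.5, -0.866, -0.0], [-0.0, 0.0, -1.0]]
ft_force: [-0.6, -0.0, -0.3]
opening: 0.0241
```

Call:
jog_arm --increments '[[[0,0,0.001],0],[[0,0,0.0005],0],[[0,0,0],0]]'

```text
time_s: 20.4
tool_pos: [0.5169, -0.2128, 0.1575]
ee_rot: [[0.866, 0.5, 0.001], [0.5, -0.866, -0.0], [0.0, 0.001, -1.0]]
ft_force: [-1.3, -0.5, 4.7]
opening: 0.0245
```

Call:
jog_arm --increments '[[[0,0,0.001],0],[[0,0,0],0]]'

```text
time_s: 20.57
tool_pos: [0.5169, -0.2128, 0.1575]
ee_rot: [[0.866, 0.5, 0.002], [0.5, -0.866, -0.001], [0.001, 0.001, -1.0]]
ft_force: [-4.2, 1.7, 13.4]
opening: 0.0243
```

Contact came at TCP z 0.1575, where I expected about 0.157, with no lateral load, so the shoulder is on the rim. I'll relieve the load, release and rise.

Call:
jog_arm --increments '[[[0,0,-0.0015],0],[[0,0,0],0]]'

```text
time_s: 20.73
tool_pos: [0.5169, -0.2128, 0.1578]
ee_rot: [[0.866, 0.5, 0.001], [0.5, -0.866, -0.0], [0.0, 0.001, -1.0]]
ft_force: [-0.6, 0.4, -1.2]
opening: 0.0242
```

Call:
jog_arm --increments '[[[0,0,0],0],[[0,0,0],0],[[0,0,0],0],[[0,0,0],0],[[0,0,0],0],[[0,0,-0.005],0],[[0,0,-0.01],0],[[0,0,-0.02],0],[[0,0,-0.025],0],[[0,0,-0.025],0],[[0,0,-0.015],0],[[0,0,0],0]]' --grip 80

```text
time_s: 21.73
tool_pos: [0.5181, -0.2133, 0.2618]
ee_rot: [[0.866, 0.5, 0.006], [0.5, -0.866, -0.003], [0.004, 0.005, -1.0]]
ft_force: [0.5, 0.7, 0.7]
opening: 0.0685
```

Call:
jog_arm --increments '[[[0.02,-0.02,0],0],[[0.02,-0.02,0],0],[[0.02,-0.02,0],0],[[0.02,-0.02,0],0],[[0.01,-0.02,0],0],[[0,-0.02,0],0],[[0,-0.02,0],0],[[0,0,0],0],[[0,0,0],0]]'

```text
time_s: 22.48
tool_pos: [0.5244, -0.0458, 0.2575]
ee_rot: [[0.865, 0.501, 0.0], [0.501, -0.865, -0.0], [0.0, 0.0, -1.0]]
ft_force: [-0.5, 0.2, 0.3]
opening: 0.0688
```

```bash
python3 w.py w9
python3 - <<'E'
from h import *
np.set_printoptions(precision=4,suppress=True)
a=arm.snapshot("scene");b=arm.snapshot("top")
for n,p in(("scene",a),("top",b)):
    C=cloud(p);im=p["frame"];hsv=cv2.cvtColor(im,cv2.COLOR_BGR2HSV); g=(abs(hsv[...,0].astype(int)-60)<20)&(hsv[...,1]>100)
    for nm,lo,hi in(("knob",.176,.2),("shoulder",.145,.163)):
        m=g&(np.hypot(C[...,0]-.5165,C[...,1]+.2115)<.04)&(C[...,2]>lo)&(C[...,2]<hi);Q=C[m]
        if len(Q)>4: print(n,nm,len(Q),np.percentile(Q[:,2],[5,50,95]),cv2.minEnclosingCircle(Q[:,:2].astype(np.float32)*1000))
    m=(np.hypot(C[...,0]-.5145,C[...,1]-.236)<.045)&(C[...,2]>.105)&(C[...,2]<.13);Q=C[m];print("funnel",np.percentile(Q[:,2],[50,95]))
cv2.imwrite("pics/c9.png",np.vstack([np.hstack([cv2.resize(a["frame"][40:300,60:360],(400,347)),cv2.resize(b["frame"][60:320,100:420],(400,347))])]))
E
```

```text
22.4833 [ 0.5244 -0.0458  0.2575] 0.06876380589704154 [-0.4764  0.224   0.276 ]
scene knob 129 [0.1778 0.1851 0.1878] ((517.0586547851562, -211.53457641601562), 14.794914245605469)
scene shoulder 165 [0.1513 0.1542 0.162 ] ((518.9771118164062, -212.52328491210938), 21.177288055419922)
funnel [0.1108 0.1147]
funnel [0.1124 0.1156]
```

View pics/c9.png

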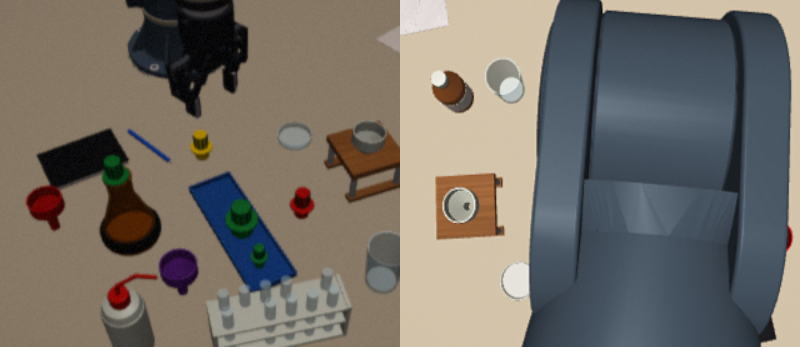

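Knob top measures about 0.186–0.187 m and the shoulder top about 0.154 m, both as expected for a seated stopper. The funnel sits level, and nothing else in view has moved.

```bash
python3 -c "
from cell import arm
print(arm.sign_off())"
```

```text
the job is handed in; nothing more can be done
None
```

The white funnel is in the wooden stand's hole, and the middle-sized green stopper is set home in the amber flask. I handed the job in at about 22.5 s of robot time, with the gripper empty and clear of everything.

| Check | Measured | Expected |
|---|---|---|
| Funnel rim height | about 115 mm, level to about 1 mm on all sides | about 113 mm |
| Stopper knob top | about 186–187 mm | 186 mm |
| Stopper shoulder top | about 154 mm | 154 mm |

- **Forces:** vertical force while seating peaked at about 14 N, well below the limits.
- **Flask:** its rim still measured where I first found it after the funnel came out. The stopper ended up centred on the same spot.
- **Undisturbed items:** in the last pictures the other two stoppers, the look-alikes and the other bench items looked unmoved.

**Checks that disagreed or were missing:**
- The top and wrist cameras differed by about 3 mm in y; I worked from the wrist camera.
- The gripper opening read 24 mm on the 26 mm stopper knob, but the hold was firm and upright.
- In the last top picture the arm hid the flask, so the final stopper check rests on the scene camera alone.

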